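Load the bonding rack with heat sinks in reverse order

ROBOT

A 7-joint arm with a two-finger parallel gripper is mounted at the origin on the work surface. World frame = base frame: x ahead of the robot, y to its left, z up, the work surface at z = 0. Lengths are in m, angles in rad, forces in N, time in s.
With the tool pointing down it reaches from about 0.425 to 0.875 m from the base axis. Payload 4.7 kg.
Tool frame: the origin (TCP) lies midway between the tips of the shut fingers; the grasp point (between the pads) lies 19 mm behind it; x points along the fingers, y is the direction in which the jaws open and shut, and the axes are right-handed (so a half turn about x gives the same grasp; the last joint's range is limited). The gripper opens to 87 mm and grips with 3 to 60 N. Pads are 19 mm wide; open, the fingers measure 117 mm over their backs; the gripper's body (75 mm by 190 mm) begins 51 mm behind the grasp point.
Start: joints at [1.318, 0.321, -0.07, 1.45, 0.023, 1.371, -0.057], TCP at [0.171, -0.627, 0.223] pointing down, gripper open.
Joint ranges: [-2.86, 2.86], [-0.3, 2.09], [-1.38, 1.24], [0.06, 2.45], [-1.56, 4.7], [0.09, 2.05], [-2.69, 2.69]. Speed limits (rad/s): [2.57, 2.57, 3.14, 3.14, 3.14, 3.14, 3.14].

INTERFACE

Orientations are given as a rotation vector (axis times angle).
In Python, from bench import ctrl gives the robot as it stands. The module is installed in compiled form; this text tells all that it offers.
- The arm moves only by the tool servo_tool, never from a script. Its arguments are lists of equal length, an entry for each row: "dp": the shift along the tool's x, y, z in units of 25 mm (1.0 is 25 mm), a list of three; "yaw": the turn about the tool's x in units of 6 degrees (1.0 is 6 degrees). A call has exactly 5 rows; each row shifts and turns the commanded pose from where the row before left it, along the tool's axes as they then stand; what a row does not reach is not made up. A row lasts 1/10 s, in which the tool goes at most 50 mm and 8.59 degrees, less where a joint would pass 70% of its speed; a pose out of reach is approached as far as the arm can. A call is refused whole if a number of a shift passes 1 or a number of a turn 1, either way. A call with a gripper value outside its range is refused whole. "fingers" is the opening, from 0 (shut) to 1 (fully open), set as the call begins (left out, the last holds). The fingers move at their own pace and stop on an object; "grip_force" is the grip in N (left out, the last holds). Time passes only in rows, so rows that do not move let the fingers close, or fill a call up. It gives the time, the measured TCP pose, the force and the opening at its end, in the units of the state.
- ctrl.get_state(): the state, without advancing time (a new reading comes with each control period).
- ctrl.get_image(name): name is "side" or "top" or "wrist"; returns (picture, depth): 420x560x3 uint8, red, green, blue; 420x560 float32, m along the optical axis (not along the pixel's ray), 0 where there is no reading.
- ctrl.camera_info(name): a dict with "fx", "fy", "cx", "cy" (pixels), "distortion" ([k1, k2, p1, p2, k3] as OpenCV has them; the pictures are not rectified), "extrinsics" (4x4, takes a point from world to camera coordinates); the wrist camera has in their place "hand_eye" (4x4, takes a point from camera to tool coordinates, whose origin is the TCP and whose axes are the tool frame's). Camera axes: x right, y down, z forward; pixel columns grow to the right and rows downward; lengths in m; the calibration is good to about 2 mm. A picture is of the moment at which its call begins: read the wrist's pose just before it. camera_info takes no time and is no camera call.
- ctrl.close_job(): hands the job in, once; it reports no verdict.
Trained networks look in the newest picture that a camera, given by its name, has taken for a name from the list of things; names that differ only in an ending like _2 or _b are one class to them, and where a whole thing is asked for, a point or a joint stands for the part that bears it (a point fixed in the world has none). Each returns a list of dicts, best first, with "score" (0 to 1); they miss things now and then, are a little off and sometimes report something else, mostly with a low value. They report only what shows in the picture. A call takes as long as a camera call.
- ctrl.search_frame(camera, label): "extent" ([left, top, right, bottom] in pixels, round what is visible of it).
- ctrl.cut_out(camera, label): "region" (420x560 bool, what is visible of it) and "extent" ([left, top, right, bottom] in pixels, round what is visible of it).
The state is a dict: "time": time; "joint_positions": joint angles; "qd": joint speeds; "joint_torque": joint torques, N m; "position": TCP position; "tool_rot": TCP orientation; "ft_force": force on the tool from outside, world axes, zero at the start; "torque": the same for the moment, N m; "grip_width": opening from 0.0 (shut) to 1.0 (fully open).
Only numpy, scipy, OpenCV 4.12 (cv2) and the standard library are available. Lean on these libraries where they do the work, as an engineer would, in place of code of your own. Each camera call takes 0.05 s, during which the arm holds its last target.

TASK

Move the four black heat sinks from the carriers of the loading rack into the four empty pockets of the bonding rack, in reverse order: the one that stands leftmost in the loading rack goes into the rightmost pocket, and so on along the row. Keep them upright on the way and leave each one standing upright on the floor of its own pocket.

Things in the scene. Friction and masses are not known exactly. Their poses are not given: they have to be found in the camera images.
- sink_tall: Black anodised aluminium heat sink, the tallest one: a rectangular block of vertical fins, 36 (x) by 30 (y) mm and 90 mm high, about 150 g. Stands upright; grips well across x over its top 35 mm. Origin: centre of its underside, z up along the sink. It stands loosely in one carrier of the loading rack at the start.
- sink_short: Black anodised aluminium heat sink, the lowest one: a rectangular block of vertical fins, 36 (x) by 30 (y) mm and 55 mm high, about 100 g. Stands upright; grips well across x over its top 35 mm. Origin: centre of its underside, z up along the sink. It stands loosely in one carrier of the loading rack at the start.
- sink_round: Black anodised aluminium heat sink, the round one: a star of radial fins, 36 mm across and 65 mm high, about 110 g. Stands upright; grips well across x over its top 35 mm. Origin: centre of its underside, z up along the sink. It stands loosely in one carrier of the loading rack at the start.
- sink_stepped: Black anodised aluminium heat sink, the stepped one: 75 mm high, the lower 32 mm is 36 (x) by 30 (y) mm, above that it is only 20 (x) by 30 (y) mm, about 120 g. Stands upright; grips well across x over its top 35 mm. Origin: centre of its underside, z up along the sink. It stands loosely in one carrier of the loading rack at the start.
- carrier_tall: Fixed cream plastic carrier on the loading rack, the one in which the tall heat sink stands at the start (all four carriers are alike; it marks that sink's place in the original row). 60 (x) by 52 (y) by 12 mm with a pocket 52 by 44 mm, walls 4 mm; the pocket floor is 4 mm above the origin, the rim 12 mm. Origin: centre of its underside.
- carrier_short: Fixed cream plastic carrier on the loading rack, the one in which the short heat sink stands at the start (all four carriers are alike; it marks that sink's place in the original row). 60 (x) by 52 (y) by 12 mm with a pocket 52 by 44 mm, walls 4 mm; the pocket floor is 4 mm above the origin, the rim 12 mm. Origin: centre of its underside.
- carrier_round: Fixed cream plastic carrier on the loading rack, the one in which the round heat sink stands at the start (all four carriers are alike; it marks that sink's place in the original row). 60 (x) by 52 (y) by 12 mm with a pocket 52 by 44 mm, walls 4 mm; the pocket floor is 4 mm above the origin, the rim 12 mm. Origin: centre of its underside.
- carrier_stepped: Fixed cream plastic carrier on the loading rack, the one in which the stepped heat sink stands at the start (all four carriers are alike; it marks that sink's place in the original row). 60 (x) by 52 (y) by 12 mm with a pocket 52 by 44 mm, walls 4 mm; the pocket floor is 4 mm above the origin, the rim 12 mm. Origin: centre of its underside.
- loading_rack: Fixed aluminium rail under the four carriers, 320 mm long (its y), 12 mm high. Origin: centre of its underside; y runs along the row, to the left as seen from the robot (both racks are turned up to 0.15 rad). The carriers stand on it at y about -112, -37, 37 and 112 mm, in any order.
- bonding_rack: Fixed dark steel plate, 360 (y) by 70 by 12 mm, with four empty cream pockets and a steel block 34 mm high across each end; in front of or behind the loading rack. Origin: centre of its underside; y runs along the row, to the left seen from the robot. Pocket centres: x 0, y -112.5, -37.5, 37.5, 112.5 mm; each 52 (x) by 44 (y) mm inside, floor 16 mm and rim 24 mm above the origin.

How it is judged:
By the outcome, as a careful person would: the job done as asked, in the order asked, and still so for the second after the job is handed in, with the robot touching nothing.
It also fails if it takes over 88 s, if anything falls off the work surface, if the arm or the gripper's body presses on something with over 40 N, if the wrist force passes 120 N, or if a joint passes its speed limit or range.

## Working session

There is one attempt and no reset: what is moved stays moved. The work goes in short steps, Python scripts to look and compute and a tool call to move; the robot and the scene stay as the last step left them, time stands still between calls to the robot, and variables do not carry over. Pictures are saved under pics/ and viewed, and the job is handed in when it is done.

Besides the shell and the picture viewer there is one more tool, called after "Call:" as name(argument=value, ...), one argument or row to a line, values as JSON. servo_tool: Moves the arm, as the interface text tells. Its arguments: {"type":"object","properties":{"dp":{"type":"array","items":{"type":"array","items":{"type":"number"}}},"yaw":{"type":"array","items":{"type":"number"}},"fingers":{"type":"number"},"grip_force":{"type":"number"}},"required":["dp","yaw"]}

```bash
mkdir -p pics; ls
python3 - <<'E'
from bench import ctrl
import cv2,numpy as np
s=ctrl.get_state();print({k:np.round(v,3) for k,v in s.items()})
for n in ["side","top","wrist"]:
    im,d=ctrl.get_image(n);cv2.imwrite(f"pics/{n}0.png",im[:,:,::-1]);np.save(f"{n}0.npy",d)
    i=ctrl.camera_info(n);print(n,{k:np.round(v,4).tolist() for k,v in i.items()})
E
```

```text
pics
{'time': np.float64(0.0), 'joint_positions': array([ 1.318,  0.322, -0.07 ,  1.452,  0.023,  1.371, -0.057]), 'qd': array([-0.   , -0.002, -0.   ,  0.   , -0.   , -0.001, -0.001]), 'joint_torque': array([ 0.0000e+00, -4.9129e+01, -4.0400e-01, -3.1253e+01, -6.4000e-02,
        4.4000e-02,  0.0000e+00]), 'position': array([ 0.171, -0.626,  0.221]), 'tool_rot': array([ 2.079,  0.281, -2.08 ]), 'ft_force': array([ 0.219,  0.478, -0.391]), 'torque': array([-0.041, -0.039,  0.005]), 'grip_width': np.float64(1.003)}
side {'fx': 391.3415, 'fy': 391.3415, 'cx': 278.8362, 'cy': 208.2086, 'distortion': [-0.0259, 0.0, 0.0, 0.0, 0.0], 'extrinsics': [[0.8755, -0.4829, -0.0169, -0.4826], [-0.3906, -0.6867, -0.6131, 0.2292], [0.2845, 0.5434, -0.7898, 0.5385], [0.0, 0.0, 0.0, 1.0]]}
top {'fx': 524.9128, 'fy': 524.9128, 'cx': 271.884, 'cy': 204.0447, 'distortion': [-0.0276, 0.0, 0.0, 0.0, 0.0], 'extrinsics': [[0.0098, -0.9989, 0.0464, -0.0288], [-0.9978, -0.0128, -0.0656, 0.5707], [0.0661, -0.0456, -0.9968, 0.6928], [0.0, 0.0, 0.0, 1.0]]}
wrist {'fx': 319.4966, 'fy': 319.4966, 'cx': 277.9576, 'cy': 213.2125, 'distortion': [-0.0139, 0.0, 0.0, 0.0, 0.0], 'hand_eye': [[-0.0006, -0.2569, 0.9664, -0.1617], [1.0, 0.0001, 0.0007, 0.0007], [-0.0002, 0.9664, 0.2569, -0.0695], [0.0, 0.0, 0.0, 1.0]]}
```

View pics/side0.png

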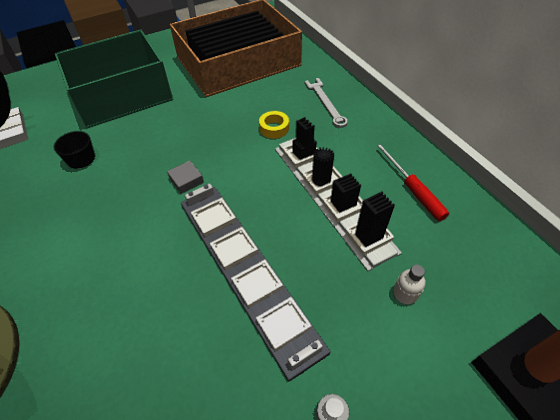

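View pics/top0.png

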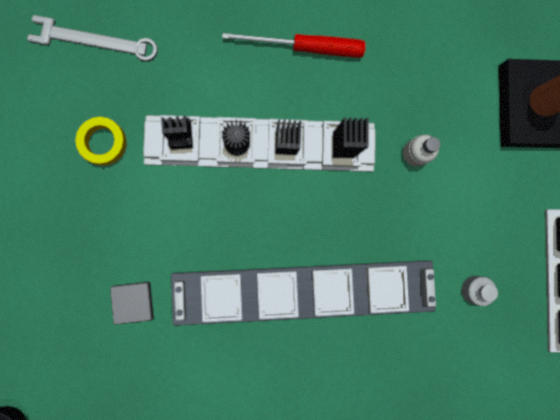

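View pics/wrist0.png

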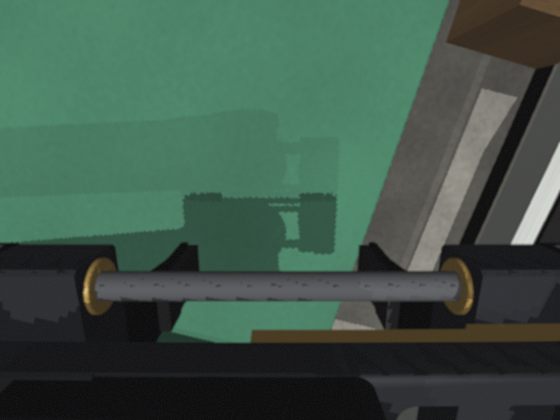

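The side and top pictures show the order in the loading rack. From left to right as the robot sees it, the sinks are stepped (top 178,132), round (236,138), short (287,138) and tall (350,138). The bonding rack lies nearer the robot, with pockets at about (222,298), (277,295), (333,292) and (388,289). The wrist view holds only the table and part of the gripper. Next I'll measure positions from depth.

```bash
cat > h.py <<'E'
import numpy as np,cv2
from bench import ctrl
from scipy.spatial.transform import Rotation as R
def rays(n):
    i=ctrl.camera_info(n)
    K=np.array([[i["fx"],0,i["cx"]],[0,i["fy"],i["cy"]],[0,0,1.]])
    u,v=np.meshgrid(np.arange(560.),np.arange(420.))
    p=cv2.undistortPoints(np.stack([u,v],-1).reshape(-1,1,2),K,np.array(i["distortion"],float)).reshape(420,560,2)
    return np.dstack([p,np.ones((420,560))]),i
def cloud(n,d,st=None):
    r,i=rays(n); P=r*d[...,None]
    if n=="wrist":
        T=np.array(i["hand_eye"]); Q=P@T[:3,:3].T+T[:3,3]
        Q=Q@R.from_rotvec(st["tool_rot"]).as_matrix().T+st["position"]
    else:
        T=np.linalg.inv(np.array(i["extrinsics"])); Q=P@T[:3,:3].T+T[:3,3]
    Q[d<=0]=np.nan
    return Q
E
python3 - <<'E'
from h import *
st=ctrl.get_state()
print(R.from_rotvec(st["tool_rot"]).as_matrix().round(3))
C=cloud("top",np.load("top0.npy"))
np.save("C.npy",C)
print("table z",np.nanmedian(C[200:250,100:450,2]))
for n in ["top"]:
  for l in ["bonding_rack","loading_rack","sink_tall","sink_short","sink_round","sink_stepped","carrier_tall","carrier_stepped"]:
    for c in ctrl.cut_out(n,l)[:2]:
        m=c["region"];P=C[m];P=P[~np.isnan(P[:,0])]
        ra=cv2.minAreaRect((P[:,:2]*1000).astype(np.float32))
        print(l,round(c["score"],2),np.round(c["extent"]),"rect",np.round(ra[0],1),np.round(ra[1],1),round(ra[2],1),"z",np.percentile(P[:,2],[1,50,99]).round(3))
E
```

```text
[[-0.     0.264 -0.965]
 [ 0.001 -0.965 -0.264]
 [-1.    -0.002  0.   ]]
table z 0.001060599877560131
bonding_rack 0.73 [174. 258. 436. 324.] rect [451.2 -68.5] [ 72.5 360. ] 3.2 z [0.01  0.016 0.037]
loading_rack 0.78 [144. 114. 377. 175.] rect [656.2  -4.9] [322.9  72.3] 88.9 z [0.    0.012 0.025]
sink_tall 0.73 [333. 119. 369. 162.] rect [ 665.9 -122.6] [38.9 69.5] 72.7 z [0.021 0.097 0.109]
sink_short 0.67 [274. 123. 301. 156.] rect [659.9 -40.2] [30.  43.4] 88.4 z [0.016 0.069 0.074]
sink_round 0.72 [224. 122. 252. 158.] rect [659.5  29. ] [48.5 41.1] 0.7 z [0.016 0.078 0.085]
sink_stepped 0.57 [160. 115. 193. 152.] rect [664.9 104.4] [42.7 34.8] 5.9 z [0.018 0.065 0.094]
carrier_tall 0.73 [322. 126. 363. 165.] rect [ 654.5 -118.5] [55.9 59.5] 89.4 z [0.014 0.02  0.027]
carrier_tall 0.37 [171. 260. 438. 324.] rect [451.6 -70.2] [ 72.2 367.9] 3.2 z [0.01  0.016 0.037]
carrier_stepped 0.8 [161. 114. 204. 166.] rect [661.4 105.4] [55.9 67. ] 89.2 z [0.002 0.019 0.033]
```

Run:
```python
from h import *
C=np.load("C.npy"); Cs=cloud("side",np.load("side0.npy"))
H=dict(sink_tall=106,sink_short=71,sink_round=81,sink_stepped=91)
A=dict(sink_tall=(.660,-.12),sink_short=(.66,-.04),sink_round=(.66,.03),sink_stepped=(.66,.104))
for n,c in [("top",C),("side",Cs)]:
  for l in H:
    P=c.reshape(-1,3);P=P[~np.isnan(P[:,0])]*1000
    a=np.array(A[l])*1000
    m=(abs(P[:,2]-H[l]-1)<5)&(abs(P[:,:2]-a)<35).all(1)
    Q=P[m]
    ra=cv2.minAreaRect(Q[:,:2].astype(np.float32))
    lo,hi=np.percentile(Q,[2,98],axis=0)
    print(n,l,len(Q),np.round(ra[0],1),np.round(ra[1],1),round(ra[2],1),"mid",((lo+hi)/2).round(1),(hi-lo).round(1))
# bonding & pocket rim : end blocks & outer
for n,c in [("top",C),("side",Cs)]:
    P=c.reshape(-1,3);P=P[~np.isnan(P[:,0])]*1000
    m=(P[:,2]>19)&(P[:,2]<28)&(abs(P[:,0]-451)<40)&(abs(P[:,1]+69)<150)
    Q=P[m];ra=cv2.minAreaRect(Q[:,:2].astype(np.float32));print(n,"pocketrims",np.round(ra[0],1),np.round(ra[1],1),ra[2])
    m=(P[:,2]>31)&(P[:,2]<40)&(abs(P[:,0]-451)<40)&(abs(P[:,1]+69)<190)
    Q=P[m]
    for s in (Q[Q[:,1]>-69],Q[Q[:,1]<-69]):
        ra=cv2.minAreaRect(s[:,:2].astype(np.float32));print("block",np.round(ra[0],1),np.round(ra[1],1),ra[2])
# per-pixel other objects heights near
for nm,(u,v) in dict(bottleR=(425,148),bottle2=(482,291),box=(131,302),tape=(80,140)).items():
    print(nm,np.round(C[v-8:v+8,u-8:u+8].reshape(-1,3).max(0),3))
```

```text
top sink_tall 517 [ 653.4 -118.6] [29.8 36.1] 90.0 mid [ 653.3 -118.5  105.8] [35.4 29.1  6.5]
top sink_short 430 [656.6 -40.1] [29.9 36.2] 88.2 mid [656.4 -40.2  71.1] [34.9 29.3  5.8]
top sink_round 454 [653.7  27.2] [35.2 34.9] 67.9 mid [653.9  26.8  81.2] [30.2 31.2  6.8]
top sink_stepped 273 [662.2 101.9] [20.7 30.3] 5.7 mid [661.8 101.7  91.1] [20.6 29.1  6.6]
side sink_tall 351 [ 653.6 -120.4] [31.3 37.5] 88.3 mid [ 653.8 -120.4  104.5] [35.5 30.   4.6]
side sink_short 284 [657.2 -42.1] [31.6 36.9] 88.7 mid [657.1 -41.9  69.6] [35.8 30.2  4.8]
side sink_round 225 [653.3  25.2] [35.8 34.7] 41.3 mid [654.   25.6  79.8] [32.7 32.   4.5]
side sink_stepped 118 [662.2 101.8] [20.6 32. ] 6.9 mid [661.5 101.2  89.7] [20.2 30.3  4.7]
top pocketrims [452.1 -67.9] [ 60.8 277.9] 3.1402969360351562
block [443.  98.] [49.5 12.2] 2.2227134704589844
block [ 460.9 -234.3] [49.8 13.4] 3.2829372882843018
side pocketrims [451.5 -68.2] [ 60.7 278.4] 3.3362739086151123
block [442.   97.3] [49.5 12.8] 1.5525734424591064
block [ 461.4 -235.5] [49.6 12.9] 2.903642177581787
bottleR [nan nan nan]
bottle2 [ 0.467 -0.296  0.048]
box [0.449 0.174 0.027]
tape [0.669 0.255 0.028]
```

```bash
cat >> h.py <<'E'
def ang(st):
    M=R.from_rotvec(st["tool_rot"]).as_matrix(); return np.degrees(np.arctan2(M[1,1],M[0,1]))
def plan(wps,start=None):
    """wps: (x,y,z mm, yaw deg or None, rows or None)"""
    if start is None:
        st=ctrl.get_state(); p=np.array(st["position"])*1000;a=ang(st)
    else: p=np.array(start[:3],float);a=start[3]
    print("t",round(ctrl.get_state()["time"],2),"from",p.round(1),round(a,1))
    rows=[]
    for x,y,z,yw,n in wps:
        T=np.array([x,y,z],float); yw=a if yw is None else yw
        if n is None: n=int(np.ceil(max(np.linalg.norm(T-p)/24,abs(yw-a)/5.8,1)))
        for k in range(n,0,-1):
            d=(T-p)/k; dy=(yw-a)/k
            t=np.radians(a); ty=np.array([np.cos(t),np.sin(t),0]);tz=np.array([np.sin(t),-np.cos(t),0])
            r=np.round(np.array([-d[2],d@ty,d@tz])/25,2); w=round(-dy/6,2)
            assert abs(r).max()<=1 and abs(w)<=1,(r,w)
            rows.append((r.tolist(),w)); p=p+25*(r[1]*ty+r[2]*tz+r[0]*np.array([0,0,-1.])); a-=6*w
    while len(rows)%5: rows.append(([0,0,0],0))
    for i in range(0,len(rows),5):
        print("dp",str([r[0] for r in rows[i:i+5]]).replace(" ",""),"yaw",str([r[1]+0 for r in rows[i:i+5]]).replace(" ",""))
    return p,a
E
python3 -c "
from h import *
plan([(662,102,170,5.5,38),(662,102,170,5.5,1)])"
```

```text
t 0.55 from [ 171.4 -627.   222.6] -74.7
dp [[0.06,-0.6,-0.7],[0.06,-0.58,-0.72],[0.06,-0.55,-0.74],[0.05,-0.52,-0.76],[0.06,-0.5,-0.78]] yaw [np.float64(-0.35),np.float64(-0.35),np.float64(-0.35),np.float64(-0.35),np.float64(-0.35)]
dp [[0.05,-0.47,-0.8],[0.06,-0.44,-0.82],[0.05,-0.41,-0.83],[0.06,-0.38,-0.85],[0.05,-0.34,-0.86]] yaw [np.float64(-0.35),np.float64(-0.35),np.float64(-0.35),np.float64(-0.35),np.float64(-0.35)]
dp [[0.06,-0.31,-0.87],[0.05,-0.28,-0.88],[0.06,-0.25,-0.89],[0.05,-0.22,-0.9],[0.06,-0.18,-0.91]] yaw [np.float64(-0.35),np.float64(-0.35),np.float64(-0.35),np.float64(-0.35),np.float64(-0.35)]
dp [[0.05,-0.15,-0.91],[0.06,-0.11,-0.92],[0.05,-0.08,-0.92],[0.06,-0.05,-0.92],[0.05,-0.01,-0.92]] yaw [np.float64(-0.35),np.float64(-0.35),np.float64(-0.35),np.float64(-0.35),np.float64(-0.35)]
dp [[0.06,0.02,-0.93],[0.05,0.05,-0.92],[0.06,0.09,-0.92],[0.05,0.12,-0.92],[0.06,0.16,-0.91]] yaw [np.float64(-0.35),np.float64(-0.35),np.float64(-0.35),np.float64(-0.35),np.float64(-0.35)]
dp [[0.05,0.19,-0.91],[0.06,0.22,-0.9],[0.05,0.25,-0.89],[0.06,0.29,-0.88],[0.05,0.32,-0.87]] yaw [np.float64(-0.36),np.float64(-0.35),np.float64(-0.36),np.float64(-0.35),np.float64(-0.36)]
dp [[0.06,0.35,-0.85],[0.05,0.38,-0.84],[0.06,0.42,-0.83],[0.05,0.45,-0.81],[0.06,0.47,-0.79]] yaw [np.float64(-0.35),np.float64(-0.36),np.float64(-0.35),np.float64(-0.36),np.float64(-0.35)]
dp [[0.05,0.51,-0.78],[0.06,0.53,-0.75],[0.05,0.56,-0.74],[0.0,0.0,0.0],[0,0,0]] yaw [np.float64(-0.36),np.float64(-0.35),np.float64(-0.36),np.float64(0.0),0]
```

Call:
servo_tool(
  dp=[
    [0, -0.6, -0.7],
    [0, -0.58, -0.72],
    [0, -0.55, -0.74],
    [0, -0.52, -0.76],
    [0, -0.5, -0.78],
  ],
  yaw=[-0.35, -0.35, -0.35, -0.35, -0.35],
  fingers=1,
  grip_force=30,
)

```text
time: 1.05
position: [0.2362, -0.5304, 0.2227]
tool_rot: [1.971, 0.452, -1.971]
ft_force: [0.6, -0.3, -0.3]
grip_width: 0.998
```

Call:
servo_tool(
  dp=[
    [0, -0.47, -0.8],
    [0, -0.44, -0.82],
    [0, -0.41, -0.83],
    [0, -0.38, -0.85],
    [0, -0.34, -0.86],
  ],
  yaw=[-0.35, -0.35, -0.35, -0.35, -0.35],
)

```text
time: 1.55
position: [0.3014, -0.4334, 0.2226]
tool_rot: [1.856, 0.611, -1.856]
ft_force: [-0.2, -0.6, 0.5]
grip_width: 0.997
```

Call:
servo_tool(
  dp=[
    [0, -0.31, -0.87],
    [0, -0.28, -0.88],
    [0, -0.25, -0.89],
    [0, -0.22, -0.9],
    [0, -0.18, -0.91],
  ],
  yaw=[-0.35, -0.35, -0.35, -0.35, -0.35],
)

```text
time: 2.05
position: [0.366, -0.3374, 0.2226]
tool_rot: [1.737, 0.755, -1.737]
ft_force: [0.7, -0.5, -0.2]
grip_width: 0.998
```

Call:
servo_tool(
  dp=[
    [0, -0.15, -0.91],
    [0, -0.11, -0.92],
    [0, -0.08, -0.92],
    [0, -0.05, -0.92],
    [0, -0.01, -0.92],
  ],
  yaw=[-0.35, -0.35, -0.35, -0.35, -0.35],
)

```text
time: 2.55
position: [0.4305, -0.2418, 0.2226]
tool_rot: [1.614, 0.885, -1.614]
ft_force: [0.3, -0.9, -0.1]
grip_width: 1.003
```

Call:
servo_tool(
  dp=[
    [0, 0.02, -0.93],
    [0, 0.05, -0.92],
    [0, 0.09, -0.92],
    [0, 0.12, -0.92],
    [0, 0.16, -0.91],
  ],
  yaw=[-0.35, -0.35, -0.35, -0.35, -0.35],
)

```text
time: 3.05
position: [0.4952, -0.1458, 0.2225]
tool_rot: [1.487, 1.002, -1.487]
ft_force: [0.6, 0.5, -0.0]
grip_width: 1.0
```

Call:
servo_tool(
  dp=[
    [0, 0.19, -0.91],
    [0, 0.22, -0.9],
    [0, 0.25, -0.89],
    [0, 0.29, -0.88],
    [0, 0.32, -0.87],
  ],
  yaw=[-0.36, -0.35, -0.36, -0.35, -0.36],
)

```text
time: 3.55
position: [0.5597, -0.0497, 0.2225]
tool_rot: [1.354, 1.109, -1.354]
ft_force: [0.3, -0.5, -0.6]
grip_width: 1.002
```

Call:
servo_tool(
  dp=[
    [0, 0.35, -0.85],
    [0, 0.38, -0.84],
    [0, 0.42, -0.83],
    [0, 0.45, -0.81],
    [0, 0.47, -0.79],
  ],
  yaw=[-0.36, -0.35, -0.36, -0.35, -0.36],
)

```text
time: 4.05
position: [0.6241, 0.0462, 0.2223]
tool_rot: [1.218, 1.204, -1.218]
ft_force: [0.5, 0.3, 0.4]
grip_width: 0.998
```

```bash
python3 -c "
from h import *
st=ctrl.get_state();im,d=ctrl.get_image('wrist');cv2.imwrite('pics/wrist1.png',im[:,:,::-1])
C=cloud('wrist',d,st)*1000
P=C.reshape(-1,3);P=P[~np.isnan(P[:,0])]
for l,h,a in [('stepped',91,(662,102)),('round',81,(654,26)),('short',71,(657,-41))]:
    Q=P[(abs(P[:,2]-h)<6)&(abs(P[:,:2]-np.array(a))<32).all(1)]
    if len(Q)>20:
        ra=cv2.minAreaRect(Q[:,:2].astype(np.float32)); print(l,len(Q),np.round(ra[0],1),np.round(ra[1],1),round(ra[2],1),Q[:,2].max())
plan([(662,102,150,5.5,5),(662,102,54,5.5,10)])"
```

```text
stepped 474 [662.5 101.9] [20.4 30.1] 5.3 92.32512665273069
round 777 [654.2  26.3] [35.5 35.4] 46.9 82.69036962243506
short 201 [657.8 -29.6] [ 8.1 35.8] 88.6 72.06108460163982
t 4.1 from [625.2  50.9 222.2] -0.4
dp [[0.58,0.29,-0.41],[0.58,0.3,-0.4],[0.58,0.31,-0.4],[0.57,0.32,-0.39],[0.58,0.32,-0.39]] yaw [np.float64(-0.2),np.float64(-0.19),np.float64(-0.2),np.float64(-0.19),np.float64(-0.2)]
dp [[0.38,0.0,-0.0],[0.38,0.0,-0.0],[0.38,0.0,-0.0],[0.39,0.0,-0.0],[0.38,0.0,-0.0]] yaw [np.float64(0.0),np.float64(0.0),np.float64(0.0),np.float64(0.0),np.float64(0.0)]
dp [[0.39,0.0,-0.0],[0.38,0.0,-0.0],[0.39,0.0,-0.0],[0.38,0.0,-0.0],[0.39,0.0,-0.0]] yaw [np.float64(0.0),np.float64(0.0),np.float64(0.0),np.float64(0.0),np.float64(0.0)]
```

View pics/wrist1.png

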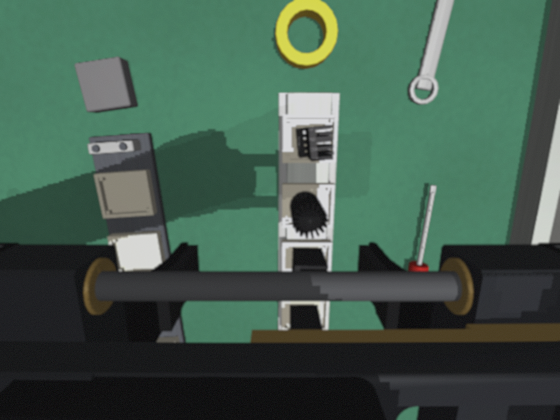

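The wrist view looks left along the loading rack, with the stepped sink at (315,142) and the round one at (310,212), and it agrees with the other cameras to within 1 mm. I'll descend on the stepped sink now.

Call:
servo_tool(
  dp=[
    [0.5, 0.29, -0.41],
    [0.5, 0.3, -0.4],
    [0.5, 0.31, -0.4],
    [0.5, 0.32, -0.39],
    [0.5, 0.32, -0.39],
  ],
  yaw=[-0.2, -0.19, -0.2, -0.19, -0.2],
)

```text
time: 4.6
position: [0.6607, 0.0957, 0.1583]
tool_rot: [1.143, 1.25, -1.144]
ft_force: [0.2, 0.2, 0.9]
grip_width: 0.999
```

```bash
python3 -c "
from h import *
im,d=ctrl.get_image('wrist')
plan([(662,102,54,5.5,9)])"
```

```text
t 4.65 from [660.1  98.  156. ] 5.3
dp [[0.45,0.01,-0.02],[0.45,0.01,-0.02],[0.45,0.01,-0.02],[0.46,0.01,-0.02],[0.45,0.01,-0.01]] yaw [np.float64(0.0),np.float64(0.0),np.float64(-0.01),np.float64(0.0),np.float64(-0.01)]
dp [[0.46,0.01,-0.02],[0.45,0.01,-0.01],[0.46,0.01,-0.02],[0.45,0.01,-0.01],[0,0,0]] yaw [np.float64(0.0),np.float64(-0.01),np.float64(0.0),np.float64(-0.01),0]
```

Call:
servo_tool(
  dp=[
    [0, 0, 0],
    [0.4, 0, 0],
    [0.6, 0, 0],
    [0.6, 0, 0],
    [0.4, 0, 0],
  ],
  yaw=[0, 0, 0, 0, 0],
)

```text
time: 5.15
position: [0.6594, 0.0943, 0.1079]
tool_rot: [1.143, 1.25, -1.147]
ft_force: [1.0, -0.5, -0.2]
grip_width: 1.005
```

Call:
servo_tool(
  dp=[
    [0.3, 0, 0],
    [0, 0, 0],
    [0, 0, 0],
    [0, 0, 0],
    [0, 0, 0],
  ],
  yaw=[0, 0, 0, 0, 0],
)

```text
time: 5.65
position: [0.6608, 0.0954, 0.1033]
tool_rot: [1.145, 1.249, -1.143]
ft_force: [0.2, -0.1, 0.5]
grip_width: 0.997
```

```bash
python3 -c "
from h import *
plan([(662,102,54,5.5,5)])
print([np.round(ctrl.get_state()['position'],4) for _ in range(3)])"
```

```text
t 5.65 from [660.8  95.4 103.3] 5.0
dp [[0.39,0.01,-0.05],[0.4,0.02,-0.05],[0.39,0.01,-0.05],[0.4,0.02,-0.05],[0.39,0.01,-0.06]] yaw [np.float64(-0.02),np.float64(-0.01),np.float64(-0.02),np.float64(-0.01),np.float64(-0.02)]
[array([0.6608, 0.0954, 0.1033]), array([0.6608, 0.0954, 0.1033]), array([0.6608, 0.0954, 0.1033])]
```

Call:
servo_tool(
  dp=[
    [0.4, 0.03, -0.13],
    [0.4, 0.03, -0.13],
    [0.4, 0, 0],
    [0.4, 0, 0],
    [0, 0, 0],
  ],
  yaw=[-0.08, 0, 0, 0, 0],
)

```text
time: 6.15
position: [0.6598, 0.1013, 0.06]
tool_rot: [1.136, 1.256, -1.141]
ft_force: [-0.6, 0.1, 0.3]
grip_width: 1.0
```

```bash
python3 -c "
from h import *
plan([(662,102,54,5.5,5)])"
```

```text
t 6.15 from [659.8 101.3  60. ] 5.5
dp [[0.05,0.02,-0.0],[0.05,0.02,-0.0],[0.05,0.02,-0.01],[0.04,0.02,-0.0],[0.05,0.01,-0.01]] yaw [np.float64(0.0),np.float64(0.0),np.float64(0.0),np.float64(0.0),np.float64(0.0)]
```

Call:
servo_tool(
  dp=[
    [0.2, 0.06, 0],
    [0, 0, 0],
    [0, 0, 0],
    [0, 0, 0],
    [0, 0, 0],
  ],
  yaw=[0, 0, 0, 0, 0],
  fingers=0,
  grip_force=30,
)

```text
time: 6.65
position: [0.663, 0.102, 0.0579]
tool_rot: [1.138, 1.253, -1.138]
ft_force: [0.1, 0.6, 0.4]
grip_width: 0.631
```

Call:
servo_tool(
  dp=[
    [0, 0, 0],
    [0, 0, 0],
    [0, 0, 0],
    [-0.3, 0, 0],
    [-0.3, 0, 0],
  ],
  yaw=[0, 0, 0, 0, 0],
)

```text
time: 7.15
position: [0.6626, 0.102, 0.0728]
tool_rot: [1.138, 1.253, -1.138]
ft_force: [0.5, 0.7, 0.0]
grip_width: 0.228
```

```bash
python3 -c "
from h import *
im,d=ctrl.get_image('side');cv2.imwrite('pics/s2.png',cv2.resize(im[80:240,220:420,::-1],(800,640))[:600])
s=ctrl.get_state();print(s['position'],s['grip_width'],s['ft_force'])"
```

```text
[0.66361049 0.10224806 0.07462576] 0.2238170898161672 [ 0.92459766  0.15794033 -0.74530687]
```

View pics/s2.png

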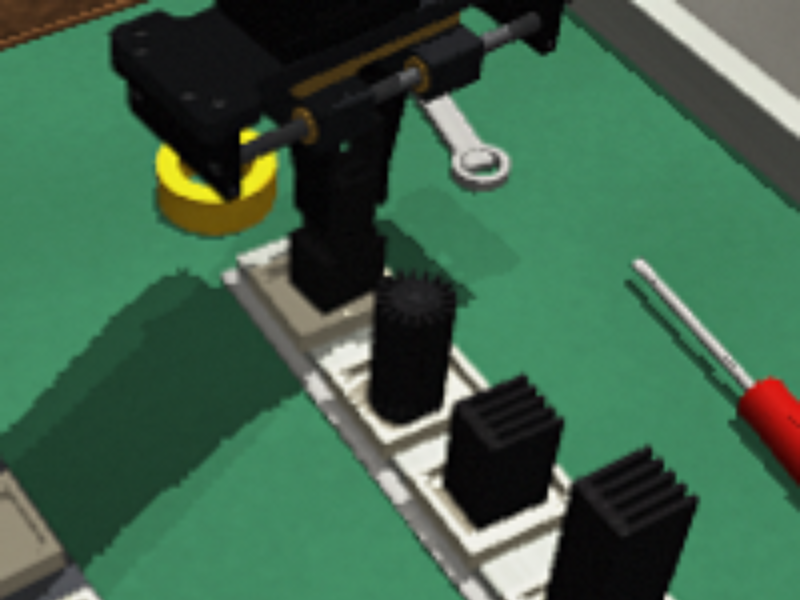

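The picture shows the stepped sink still standing upright in its carrier (about 335,270), with the fingers closed only near its top. The fingers close slower than I assumed. I'll open a little, go lower and grip again.

Call:
servo_tool(
  dp=[
    [0, 0, 0],
    [0, 0, 0],
    [0, 0, 0],
    [0.4, 0, 0],
    [0.4, 0, 0],
  ],
  yaw=[0, 0, 0, 0, 0],
  fingers=0.4,
)

```text
time: 7.7
position: [0.6627, 0.1019, 0.0517]
tool_rot: [1.138, 1.253, -1.138]
ft_force: [0.2, 0.5, -0.8]
grip_width: 0.397
```

Call:
servo_tool(
  dp=[
    [0, 0, 0],
    [0, 0, 0],
    [0, 0, 0],
    [0, 0, 0],
    [0, 0, 0],
  ],
  yaw=[0, 0, 0, 0, 0],
  fingers=0,
)

```text
time: 8.2
position: [0.6628, 0.102, 0.0526]
tool_rot: [1.138, 1.253, -1.138]
ft_force: [-0.0, 0.3, -0.6]
grip_width: 0.229
```

Call:
servo_tool(
  dp=[
    [0, 0, 0],
    [-0.2, 0, 0],
    [-0.4, 0, 0],
    [-0.4, 0, 0],
    [0, 0, 0],
  ],
  yaw=[0, 0, 0, 0, 0],
)

```text
time: 8.7
position: [0.6643, 0.1025, 0.0802]
tool_rot: [1.14, 1.25, -1.135]
ft_force: [-0.0, 0.9, -0.3]
grip_width: 0.225
```

```bash
python3 -c "
from h import *
im,d=ctrl.get_image('side');cv2.imwrite('pics/s3.png',cv2.resize(im[80:240,220:420,::-1],(800,640))[:600])
plan([(580,40,90,3.2,5),(458,-180,90,3.2,14)])"
```

```text
t 8.75 from [663.7 102.3  79.2] 5.5
dp [[-0.09,-0.71,0.43],[-0.09,-0.71,0.44],[-0.08,-0.71,0.44],[-0.09,-0.7,0.45],[-0.08,-0.71,0.46]] yaw [np.float64(0.08),np.float64(0.08),np.float64(0.07),np.float64(0.08),np.float64(0.07)]
dp [[-0.0,-0.38,0.61],[-0.0,-0.38,0.61],[-0.0,-0.38,0.61],[-0.0,-0.38,0.61],[-0.0,-0.38,0.61]] yaw [np.float64(0.0),np.float64(0.0),np.float64(0.0),np.float64(0.0),np.float64(0.0)]
dp [[-0.0,-0.38,0.61],[-0.0,-0.39,0.61],[-0.0,-0.38,0.61],[-0.0,-0.39,0.6],[-0.0,-0.38,0.61]] yaw [np.float64(0.0),np.float64(0.0),np.float64(0.0),np.float64(0.0),np.float64(0.0)]
dp [[-0.0,-0.39,0.6],[-0.0,-0.38,0.61],[-0.0,-0.39,0.6],[-0.0,-0.38,0.61],[0,0,0]] yaw [np.float64(0.0),np.float64(0.0),np.float64(0.0),np.float64(0.0),0]
```

View pics/s3.png

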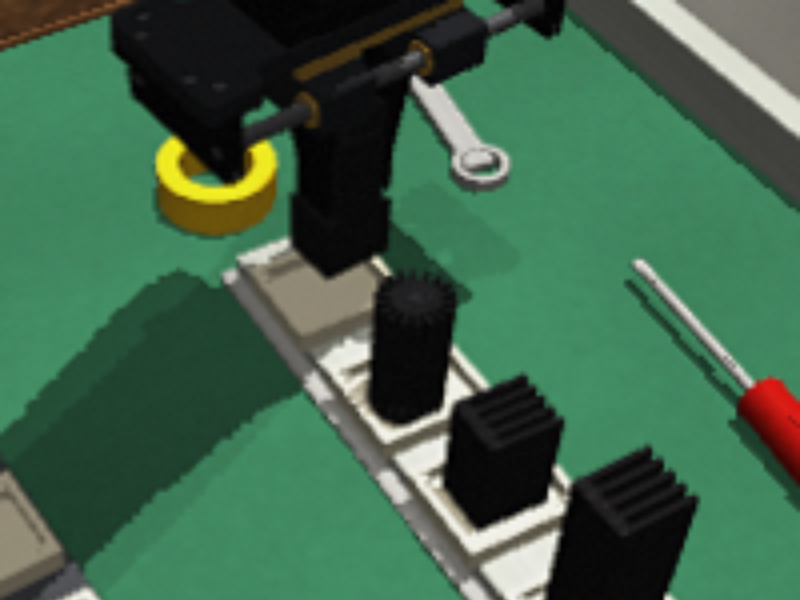

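Call:
servo_tool(
  dp=[
    [-0.3, -0.8, 0.1],
    [-0.3, -0.8, 0.2],
    [-0.3, -0.8, 0.3],
    [-0.2, -0.7, 0.5],
    [0, -0.6, 0.6],
  ],
  yaw=[0.08, 0.08, 0.08, 0.08, 0.07],
)

```text
time: 9.25
position: [0.573, 0.0525, 0.1057]
tool_rot: [1.168, 1.234, -1.167]
ft_force: [-0.2, -0.2, -1.4]
grip_width: 0.228
```

Call:
servo_tool(
  dp=[
    [0, -0.4, 0.7],
    [0, -0.4, 0.7],
    [0, -0.4, 0.7],
    [0, -0.4, 0.7],
    [0, -0.4, 0.7],
  ],
  yaw=[0, 0, 0, 0, 0],
)

```text
time: 9.75
position: [0.528, -0.0387, 0.105]
tool_rot: [1.168, 1.235, -1.169]
ft_force: [0.6, 0.0, -2.3]
grip_width: 0.227
```

```bash
python3 -c "
from h import *
plan([(458,-180.5,100,3.2,12)])"
```

```text
t 9.75 from [528.  -38.7 105. ] 3.2
dp [[0.02,-0.26,0.46],[0.02,-0.26,0.46],[0.02,-0.26,0.46],[0.02,-0.26,0.46],[0.01,-0.26,0.46]] yaw [np.float64(0.0),np.float64(0.0),np.float64(0.0),np.float64(0.0),np.float64(0.0)]
dp [[0.02,-0.26,0.46],[0.01,-0.26,0.46],[0.02,-0.26,0.46],[0.01,-0.26,0.46],[0.02,-0.26,0.46]] yaw [np.float64(0.0),np.float64(0.0),np.float64(0.0),np.float64(0.0),np.float64(0.0)]
dp [[0.01,-0.25,0.45],[0.02,-0.26,0.46],[0,0,0],[0,0,0],[0,0,0]] yaw [np.float64(0.0),np.float64(0.0),0,0,0]
```

Call:
servo_tool(
  dp=[
    [0, -0.4, 0.7],
    [0, -0.4, 0.7],
    [0, -0.4, 0.7],
    [0, -0.4, 0.7],
    [0, -0.4, 0.7],
  ],
  yaw=[0, 0, 0, 0, 0],
)

```text
time: 10.25
position: [0.4829, -0.1287, 0.105]
tool_rot: [1.168, 1.235, -1.168]
ft_force: [-0.7, -0.2, -1.8]
grip_width: 0.23
```

Call:
servo_tool(
  dp=[
    [0, -0.4, 0.7],
    [0, -0.4, 0.7],
    [0, -0.3, 0.5],
    [0, 0, 0.1],
    [0, 0, 0],
  ],
  yaw=[0, 0, 0, 0, 0],
)

```text
time: 10.75
position: [0.4589, -0.1795, 0.1051]
tool_rot: [1.169, 1.234, -1.169]
ft_force: [0.4, 0.8, -1.9]
grip_width: 0.227
```

```bash
python3 -c "
from h import *
plan([(458,-180.5,65,3.2,5)])"
```

```text
t 10.75 from [ 458.9 -179.5  105.1] 3.1
dp [[0.32,-0.01,0.01],[0.32,-0.01,0.01],[0.32,-0.01,0.01],[0.32,-0.0,0.0],[0.32,-0.01,0.01]] yaw [np.float64(0.0),np.float64(0.0),np.float64(0.0),np.float64(-0.01),np.float64(0.0)]
```

Call:
servo_tool(
  dp=[
    [0.5, -0.03, 0.04],
    [0.6, 0, 0],
    [0.4, 0, 0],
    [0.3, 0, 0],
    [0, 0, 0],
  ],
  yaw=[0, 0, 0, 0, 0],
)

```text
time: 11.25
position: [0.4574, -0.1797, 0.0587]
tool_rot: [1.168, 1.238, -1.168]
ft_force: [0.1, 0.5, -1.7]
grip_width: 0.229
```

```bash
python3 -c "
from h import *
im,d=ctrl.get_image('side');cv2.imwrite('pics/s4.png',cv2.resize(im[200:380,180:380,::-1],(660,594)))
plan([(458,-180.5,54,3.2,5)])"
```

```text
t 11.3 from [ 457.9 -180.    59.5] 3.2
dp [[0.04,0.0,0.0],[0.04,0.0,0.01],[0.05,0.0,0.0],[0.04,0.0,0.01],[0.05,0.0,0.0]] yaw [np.float64(0.0),np.float64(0.0),np.float64(0.0),np.float64(0.0),np.float64(0.0)]
```

View pics/s4.png

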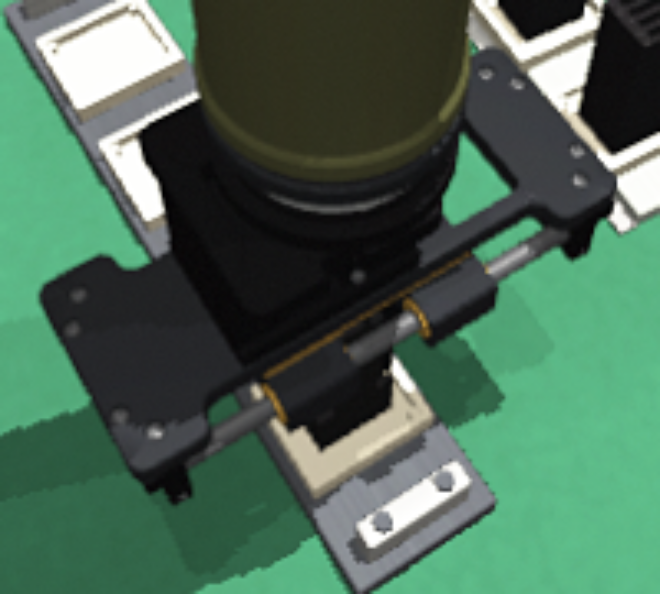

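The stepped sink is inside the rightmost pocket (350,425) and clear of the walls. I'll lower it to the floor.

Call:
servo_tool(
  dp=[
    [0.08, 0, 0],
    [0.08, 0, 0],
    [0.06, 0, 0],
    [0, 0, 0],
    [0, 0, 0],
  ],
  yaw=[0, 0, 0, 0, 0],
)

```text
time: 11.8
position: [0.4581, -0.1807, 0.0546]
tool_rot: [1.168, 1.235, -1.168]
ft_force: [0.0, 0.0, -1.1]
grip_width: 0.227
```

Call:
servo_tool(
  dp=[
    [0.04, 0, 0],
    [0.04, 0, 0],
    [0.04, 0, 0],
    [0, 0, 0],
    [0, 0, 0],
  ],
  yaw=[0, 0, 0, 0, 0],
)

```text
time: 12.3
position: [0.4582, -0.1807, 0.0522]
tool_rot: [1.168, 1.235, -1.169]
ft_force: [-1.5, 0.5, 4.4]
grip_width: 0.232
```

Call:
servo_tool(
  dp=[
    [0, 0, 0],
    [0, 0, 0],
    [-0.2, 0, 0],
    [-0.6, 0, 0],
    [-1, 0, 0],
  ],
  yaw=[0, 0, 0, 0, 0],
  fingers=0.8,
)

```text
time: 12.8
position: [0.4569, -0.18, 0.0959]
tool_rot: [1.168, 1.238, -1.169]
ft_force: [-0.1, -1.1, 0.2]
grip_width: 0.595
```

```bash
python3 -c "
from h import *
plan([(470,-150,125,None,2),(654,26.3,140,0,11)])"
```

```text
t 12.8 from [ 456.9 -180.    95.9] 3.2
dp [[-0.58,0.3,-0.58],[-0.58,0.29,-0.59],[-0.05,0.7,-0.6],[-0.06,0.7,-0.61],[-0.05,0.7,-0.61]] yaw [np.float64(0.0),np.float64(0.0),np.float64(0.05),np.float64(0.05),np.float64(0.05)]
dp [[-0.06,0.69,-0.61],[-0.05,0.69,-0.62],[-0.06,0.69,-0.62],[-0.05,0.69,-0.63],[-0.06,0.68,-0.63]] yaw [np.float64(0.05),np.float64(0.05),np.float64(0.05),np.float64(0.05),np.float64(0.05)]
dp [[-0.05,0.68,-0.63],[-0.06,0.67,-0.63],[-0.05,0.68,-0.64],[0,0,0],[0,0,0]] yaw [np.float64(0.04),np.float64(0.05),np.float64(0.04),0,0]
```

Call:
servo_tool(
  dp=[
    [-0.8, 0.2, -0.4],
    [-0.6, 0.4, -0.6],
    [-0.1, 0.7, -0.6],
    [-0.1, 0.7, -0.6],
    [-0.1, 0.7, -0.6],
  ],
  yaw=[0, 0, 0.05, 0.05, 0.05],
)

```text
time: 13.3
position: [0.5225, -0.1068, 0.1397]
tool_rot: [1.18, 1.226, -1.18]
ft_force: [0.5, -0.3, 0.7]
grip_width: 0.798
```

Call:
servo_tool(
  dp=[
    [0, 0.7, -0.62],
    [0, 0.7, -0.62],
    [0, 0.7, -0.62],
    [0, 0.7, -0.63],
    [0, 0.7, -0.63],
  ],
  yaw=[0.05, 0.05, 0.05, 0.05, 0.05],
)

```text
time: 13.8
position: [0.6077, -0.0262, 0.1392]
tool_rot: [1.2, 1.215, -1.2]
ft_force: [1.0, 0.1, -0.2]
grip_width: 0.8
```

```bash
python3 -c "
from h import *
plan([(654,26.3,120,0,4)])"
```

```text
t 13.8 from [607.7 -26.2 139.2] 0.7
dp [[0.19,0.47,-0.52],[0.19,0.47,-0.52],[0.19,0.46,-0.52],[0.2,0.47,-0.52],[0,0,0]] yaw [np.float64(0.03),np.float64(0.03),np.float64(0.03),np.float64(0.03),0]
```

Call:
servo_tool(
  dp=[
    [0, 0.5, -0.55],
    [0.1, 0.5, -0.55],
    [0.2, 0.45, -0.5],
    [0.3, 0.35, -0.4],
    [0, 0, 0],
  ],
  yaw=[0.03, 0.03, 0.03, 0.03, 0],
)

```text
time: 14.3
position: [0.6514, 0.0258, 0.1227]
tool_rot: [1.207, 1.213, -1.207]
ft_force: [-0.9, -0.6, 0.5]
grip_width: 0.804
```

```bash
python3 -c "
from h import *
plan([(654,26.3,44,0,4)])"
```

```text
t 14.3 from [651.4  25.8 122.7] 0.2
dp [[0.79,0.03,-0.01],[0.79,0.03,-0.0],[0.78,0.02,-0.01],[0.79,0.03,-0.0],[0,0,0]] yaw [np.float64(0.01),np.float64(0.01),np.float64(0.01),np.float64(0.0),0]
```

Call:
servo_tool(
  dp=[
    [0.7, 0.05, -0.02],
    [0.9, 0.03, 0],
    [0.8, 0, 0],
    [0.7, 0, 0],
    [0, 0, 0],
  ],
  yaw=[0, 0, 0, 0, 0],
)

```text
time: 14.8
position: [0.651, 0.0228, 0.043]
tool_rot: [1.206, 1.213, -1.214]
ft_force: [-0.5, 0.0, 0.7]
grip_width: 0.805
```

Call:
servo_tool(
  dp=[
    [0, 0, 0],
    [0, 0, 0],
    [0, 0, 0],
    [0, 0, 0],
    [0, 0, 0],
  ],
  yaw=[0, 0, 0, 0, 0],
  fingers=0,
)

```text
time: 15.3
position: [0.654, 0.0242, 0.0471]
tool_rot: [1.209, 1.209, -1.208]
ft_force: [0.5, 0.0, 0.8]
grip_width: 0.434
```

Call:
servo_tool(
  dp=[
    [0, 0, 0],
    [0, 0, 0],
    [-0.2, 0, 0],
    [-0.6, 0, 0],
    [-0.8, 0, 0],
  ],
  yaw=[0, 0, 0, 0, 0],
)

```text
time: 15.8
position: [0.6526, 0.0241, 0.0865]
tool_rot: [1.207, 1.212, -1.21]
ft_force: [-0.0, -0.7, -0.7]
grip_width: 0.4
```

```bash
python3 -c "
from h import *
plan([(560,10,95,None,4),(454,-105.6,95,3.2,7)])"
```

```text
t 15.8 from [652.6  24.1  86.5] 0.1
dp [[-0.08,-0.93,0.14],[-0.09,-0.93,0.14],[-0.08,-0.92,0.14],[-0.09,-0.93,0.14],[0.0,-0.61,0.66]] yaw [np.float64(0.0),np.float64(0.0),np.float64(0.0),np.float64(0.0),np.float64(-0.07)]
dp [[0.0,-0.61,0.66],[0.0,-0.62,0.65],[0.0,-0.62,0.65],[0.0,-0.62,0.64],[0.0,-0.63,0.63]] yaw [np.float64(-0.08),np.float64(-0.07),np.float64(-0.08),np.float64(-0.07),np.float64(-0.08)]
dp [[0.0,-0.64,0.63],[0,0,0],[0,0,0],[0,0,0],[0,0,0]] yaw [np.float64(-0.07),0,0,0,0]
```

Call:
servo_tool(
  dp=[
    [-0.4, -0.9, 0.1],
    [-0.1, -0.9, 0.1],
    [0, -0.9, 0.2],
    [0, -0.9, 0.2],
    [0, -0.6, 0.65],
  ],
  yaw=[0, 0, 0, 0, -0.07],
)

```text
time: 16.3
position: [0.5472, -0.0052, 0.1]
tool_rot: [1.201, 1.215, -1.2]
ft_force: [0.6, -0.5, -1.0]
grip_width: 0.406
```

Call:
servo_tool(
  dp=[
    [0, -0.61, 0.66],
    [0, -0.62, 0.65],
    [0, -0.62, 0.65],
    [0, -0.62, 0.64],
    [0, -0.3, 0.3],
  ],
  yaw=[-0.08, -0.08, -0.08, -0.08, -0.08],
)

```text
time: 16.8
position: [0.4798, -0.0829, 0.0998]
tool_rot: [1.172, 1.231, -1.174]
ft_force: [0.3, -0.2, -0.7]
grip_width: 0.406
```

```bash
python3 -c "
from h import *
plan([(454,-105.6,95,3.2,3)])"
```

```text
t 16.8 from [479.8 -82.9  99.8] 2.8
dp [[0.06,-0.36,0.29],[0.07,-0.36,0.28],[0.06,-0.36,0.28],[0,0,0],[0,0,0]] yaw [np.float64(-0.02),np.float64(-0.02),np.float64(-0.03),0,0]
```

Call:
servo_tool(
  dp=[
    [0.06, -0.36, 0.29],
    [0.1, -0.36, 0.28],
    [0.3, -0.3, 0.25],
    [0.4, 0, 0],
    [0, 0, 0],
  ],
  yaw=[-0.03, -0.03, 0, 0, 0],
)

```text
time: 17.3
position: [0.4557, -0.1026, 0.0762]
tool_rot: [1.167, 1.238, -1.169]
ft_force: [-0.4, 0.8, -1.1]
grip_width: 0.405
```

```bash
python3 -c "
from h import *
plan([(454,-105.6,49,3.2,4)])"
```

```text
t 17.3 from [ 455.7 -102.6   76.2] 3.2
dp [[0.27,-0.02,0.03],[0.27,-0.02,0.03],[0.27,-0.02,0.03],[0.28,-0.01,0.03],[0,0,0]] yaw [np.float64(0.0),np.float64(0.0),np.float64(0.0),np.float64(0.0),0]
```

Call:
servo_tool(
  dp=[
    [0.3, -0.04, 0.08],
    [0.4, -0.02, 0.05],
    [0.2, 0, 0],
    [0.12, 0, 0],
    [0, 0, 0],
  ],
  yaw=[0, 0, 0, 0, 0],
)

```text
time: 17.8
position: [0.4551, -0.106, 0.0515]
tool_rot: [1.167, 1.237, -1.168]
ft_force: [-0.3, -0.5, -0.9]
grip_width: 0.405
```

Call:
servo_tool(
  dp=[
    [0.05, 0, 0],
    [0.05, 0, 0],
    [0.03, 0, 0],
    [0, 0, 0],
    [0, 0, 0],
  ],
  yaw=[0, 0, 0, 0, 0],
)

```text
time: 18.3
position: [0.4554, -0.1064, 0.0489]
tool_rot: [1.168, 1.235, -1.168]
ft_force: [0.5, -0.6, -0.5]
grip_width: 0.406
```

Call:
servo_tool(
  dp=[
    [0.04, 0, 0],
    [0.04, 0, 0],
    [0.03, 0, 0],
    [0, 0, 0],
    [0, 0, 0],
  ],
  yaw=[0, 0, 0, 0, 0],
)

```text
time: 18.8
position: [0.4555, -0.1064, 0.0469]
tool_rot: [1.167, 1.235, -1.168]
ft_force: [-2.1, 1.8, 7.3]
grip_width: 0.405
```

Contact at about the height I expected, so I'll release it and go for the short sink.

Call:
servo_tool(
  dp=[
    [0, 0, 0],
    [0, 0, 0],
    [-0.2, 0, 0],
    [-0.6, 0, 0],
    [-1, 0, 0],
  ],
  yaw=[0, 0, 0, 0, 0],
  fingers=0.8,
)

```text
time: 19.3
position: [0.4541, -0.1059, 0.0905]
tool_rot: [1.167, 1.239, -1.169]
ft_force: [0.9, -0.9, 0.4]
grip_width: 0.756
```

Call:
servo_tool(
  dp=[
    [-1, 0.1, 0],
    [-0.6, 0.6, -0.2],
    [0, 0.9, -0.3],
    [0, 0.9, -0.3],
    [0, 0.9, -0.3],
  ],
  yaw=[0, 0, 0.15, 0.15, 0.15],
)

```text
time: 19.8
position: [0.54, -0.0751, 0.1315]
tool_rot: [1.203, 1.212, -1.203]
ft_force: [-0.1, 0.4, -0.1]
grip_width: 0.805
```

```bash
python3 -c "
from h import *
plan([(657,-41,110,-1.5,5)])"
```

```text
t 19.8 from [540.  -75.1 131.5] 0.5
dp [[0.17,0.94,-0.27],[0.17,0.94,-0.27],[0.17,0.93,-0.28],[0.17,0.93,-0.28],[0.18,0.93,-0.29]] yaw [np.float64(0.07),np.float64(0.06),np.float64(0.07),np.float64(0.06),np.float64(0.07)]
```

Call:
servo_tool(
  dp=[
    [0, 0.94, -0.27],
    [0.1, 0.94, -0.27],
    [0.1, 0.93, -0.28],
    [0.2, 0.93, -0.28],
    [0.2, 0.8, -0.25],
  ],
  yaw=[0.07, 0.07, 0.07, 0.07, 0.07],
)

```text
time: 20.3
position: [0.6539, -0.0417, 0.1158]
tool_rot: [1.23, 1.196, -1.23]
ft_force: [0.5, -0.5, -0.1]
grip_width: 0.797
```

```bash
python3 -c "
from h import *
plan([(657,-41,36,-1.5,4)])"
```

```text
t 20.3 from [653.9 -41.7 115.8] -1.6
dp [[0.8,0.03,-0.01],[0.8,0.03,-0.01],[0.8,0.03,-0.01],[0.79,0.03,-0.0],[0,0,0]] yaw [np.float64(0.0),np.float64(-0.01),np.float64(0.0),np.float64(-0.01),0]
```

Call:
servo_tool(
  dp=[
    [0.6, 0.02, 0],
    [0.9, 0.02, 0],
    [0.8, 0, 0],
    [0.6, 0, 0],
    [0, 0, 0],
  ],
  yaw=[0, 0, 0, 0, 0],
)

```text
time: 20.8
position: [0.6511, -0.0426, 0.0406]
tool_rot: [1.227, 1.2, -1.234]
ft_force: [-0.7, -0.0, 0.1]
grip_width: 0.797
```

```bash
python3 -c "
from h import *
plan([(657,-41,36,-1.5,1)])"
```

```text
t 20.8 from [651.1 -42.6  40.6] -1.6
dp [[0.19,0.23,-0.07],[0,0,0],[0,0,0],[0,0,0],[0,0,0]] yaw [np.float64(-0.01),0,0,0,0]
```

Call:
servo_tool(
  dp=[
    [0.3, 0.1, -0.05],
    [0, 0, 0],
    [0, 0, 0],
    [0, 0, 0],
    [0, 0, 0],
  ],
  yaw=[0, 0, 0, 0, 0],
  fingers=0,
)

```text
time: 21.3
position: [0.6567, -0.0409, 0.0367]
tool_rot: [1.23, 1.195, -1.229]
ft_force: [0.1, -0.4, 0.8]
grip_width: 0.431
```

Call:
servo_tool(
  dp=[
    [0, 0, 0],
    [0, 0, 0],
    [-0.2, 0, 0],
    [-0.6, 0, 0],
    [-0.8, 0, 0],
  ],
  yaw=[0, 0, 0, 0, 0],
)

```text
time: 21.8
position: [0.6553, -0.0409, 0.076]
tool_rot: [1.228, 1.198, -1.231]
ft_force: [0.3, -0.5, -1.3]
grip_width: 0.413
```

```bash
python3 -c "
from h import *
plan([(560,-35,95,None,4),(449.7,-30.8,90,3.2,5)])"
```

```text
t 21.8 from [655.3 -40.9  76. ] -1.6
dp [[-0.19,-0.95,-0.03],[-0.19,-0.96,-0.03],[-0.19,-0.95,-0.03],[-0.19,-0.96,-0.04],[0.04,-0.88,-0.01]] yaw [np.float64(0.0),np.float64(0.0),np.float64(0.0),np.float64(0.0),np.float64(-0.16)]
dp [[0.04,-0.88,-0.02],[0.04,-0.88,-0.04],[0.04,-0.88,-0.06],[0.04,-0.89,-0.07],[0,0,0]] yaw [np.float64(-0.16),np.float64(-0.16),np.float64(-0.16),np.float64(-0.15),0]
```

Call:
servo_tool(
  dp=[
    [-0.3, -0.95, -0.03],
    [-0.1, -0.96, -0.03],
    [0, -0.95, -0.03],
    [0, -0.96, -0.04],
    [0, -0.88, -0.01],
  ],
  yaw=[0, 0, 0, 0, -0.16],
)

```text
time: 22.3
position: [0.5379, -0.0338, 0.0869]
tool_rot: [1.216, 1.204, -1.217]
ft_force: [-0.0, -0.5, -1.2]
grip_width: 0.412
```

Call:
servo_tool(
  dp=[
    [0, -0.88, -0.02],
    [0, -0.88, -0.04],
    [0, -0.8, -0.06],
    [0, -0.6, -0.07],
    [0, 0, 0],
  ],
  yaw=[-0.16, -0.16, -0.16, -0.16, 0],
)

```text
time: 22.8
position: [0.4582, -0.0304, 0.0866]
tool_rot: [1.165, 1.234, -1.169]
ft_force: [0.6, 0.5, -2.0]
grip_width: 0.412
```

```bash
python3 -c "
from h import *
plan([(449.7,-30.8,38,3.2,4)])"
```

```text
t 22.8 from [458.2 -30.4  86.6] 3.2
dp [[0.49,-0.09,-0.0],[0.48,-0.08,-0.0],[0.49,-0.09,-0.0],[0.48,-0.08,-0.0],[0,0,0]] yaw [np.float64(0.0),np.float64(0.0),np.float64(0.0),np.float64(0.01),0]
```

Call:
servo_tool(
  dp=[
    [0.2, -0.2, 0],
    [0.5, -0.15, 0],
    [0.5, 0, 0],
    [0.3, 0, 0],
    [0, 0, 0],
  ],
  yaw=[0, 0, 0, 0, 0],
)

```text
time: 23.3
position: [0.45, -0.0303, 0.0467]
tool_rot: [1.167, 1.239, -1.169]
ft_force: [0.8, 0.7, -1.3]
grip_width: 0.41
```

```bash
python3 -c "
from h import *
im,d=ctrl.get_image('side');cv2.imwrite('pics/s5.png',im[:,:,::-1])
plan([(449.7,-30.8,38,3.2,4)])"
```

```text
t 23.35 from [450.6 -30.3  47.5] 3.3
dp [[0.1,-0.01,0.0],[0.09,-0.01,0.01],[0.1,-0.01,0.0],[0.09,-0.01,0.01],[0,0,0]] yaw [np.float64(0.0),np.float64(0.0),np.float64(0.0),np.float64(0.01),0]
```

View pics/s5.png

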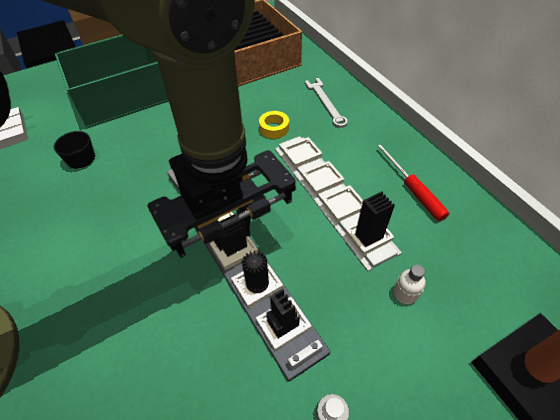

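The picture shows the stepped sink (283,312) and the round one (256,270) upright in their pockets. The short one (235,235) is over the second pocket from the left. I'll lower it.

Call:
servo_tool(
  dp=[
    [0.1, 0, 0],
    [0.1, 0, 0],
    [0.1, 0, 0],
    [0.05, 0, 0],
    [0, 0, 0],
  ],
  yaw=[0, 0, 0, 0, 0],
)

```text
time: 23.85
position: [0.451, -0.0308, 0.0396]
tool_rot: [1.167, 1.235, -1.168]
ft_force: [0.2, 0.1, -0.7]
grip_width: 0.413
```

Call:
servo_tool(
  dp=[
    [0.03, 0, 0],
    [0.03, 0, 0],
    [0.03, 0, 0],
    [0, 0, 0],
    [0, 0, 0],
  ],
  yaw=[0, 0, 0, 0, 0],
)

```text
time: 24.35
position: [0.4511, -0.0308, 0.0375]
tool_rot: [1.168, 1.235, -1.168]
ft_force: [0.1, -0.0, -1.3]
grip_width: 0.408
```

Call:
servo_tool(
  dp=[
    [0.03, 0, 0],
    [0.03, 0, 0],
    [0.02, 0, 0],
    [0, 0, 0],
    [0, 0, 0],
  ],
  yaw=[0, 0, 0, 0, 0],
)

```text
time: 24.85
position: [0.4512, -0.0308, 0.0365]
tool_rot: [1.167, 1.235, -1.168]
ft_force: [-3.9, -0.1, 10.3]
grip_width: 0.409
```

Call:
servo_tool(
  dp=[
    [0, 0, 0],
    [0, 0, 0],
    [-0.2, 0, 0],
    [-0.7, 0, 0],
    [-1, 0, 0],
  ],
  yaw=[0, 0, 0, 0, 0],
  fingers=0.8,
)

```text
time: 25.35
position: [0.4499, -0.0305, 0.0827]
tool_rot: [1.167, 1.238, -1.169]
ft_force: [1.0, -0.2, 0.9]
grip_width: 0.759
```

Call:
servo_tool(
  dp=[
    [-1, 0, 0],
    [-1, 0.4, 0.1],
    [-0.7, 0.8, 0.4],
    [-0.2, 0.9, 0.4],
    [0, 0.9, 0.4],
  ],
  yaw=[0, 0, 0.1, 0.1, 0.1],
)

```text
time: 25.85
position: [0.5293, -0.0605, 0.1572]
tool_rot: [1.192, 1.217, -1.19]
ft_force: [-0.0, 0.6, 0.3]
grip_width: 0.801
```

```bash
python3 -c "
from h import *
plan([(653.5,-119.4,150,-0.8,6)])"
```

```text
t 25.85 from [529.3 -60.5 157.2] 1.4
dp [[0.05,0.82,0.41],[0.05,0.82,0.41],[0.05,0.82,0.4],[0.05,0.83,0.4],[0.04,0.83,0.39]] yaw [np.float64(0.06),np.float64(0.06),np.float64(0.06),np.float64(0.06),np.float64(0.06)]
dp [[0.05,0.83,0.39],[0,0,0],[0,0,0],[0,0,0],[0,0,0]] yaw [np.float64(0.06),0,0,0,0]
```

Call:
servo_tool(
  dp=[
    [0, 0.95, 0.45],
    [0, 0.95, 0.45],
    [0, 0.95, 0.45],
    [0, 0.95, 0.45],
    [0, 0.8, 0.4],
  ],
  yaw=[0.07, 0.07, 0.07, 0.07, 0.07],
)

```text
time: 26.35
position: [0.6442, -0.1143, 0.1553]
tool_rot: [1.219, 1.204, -1.218]
ft_force: [0.4, 0.4, 0.2]
grip_width: 0.802
```

Call:
servo_tool(
  dp=[
    [0.1, 0.1, 0.05],
    [0.5, 0, 0],
    [0.5, 0, 0],
    [0, 0, 0],
    [0, 0, 0],
  ],
  yaw=[0, 0, 0, 0, 0],
)

```text
time: 26.85
position: [0.6446, -0.1144, 0.1275]
tool_rot: [1.217, 1.205, -1.218]
ft_force: [0.4, -0.5, 0.5]
grip_width: 0.802
```

```bash
python3 -c "
from h import *
plan([(653.5,-119.4,72,-0.8,4)])"
```

```text
t 26.85 from [ 644.6 -114.4  127.5] -0.6
dp [[0.55,0.09,0.05],[0.56,0.09,0.05],[0.55,0.09,0.05],[0.56,0.09,0.05],[0,0,0]] yaw [np.float64(0.01),np.float64(0.01),np.float64(0.0),np.float64(0.01),0]
```

Call:
servo_tool(
  dp=[
    [0.3, 0.2, 0.1],
    [0.6, 0.2, 0.1],
    [0.7, 0, 0],
    [0.5, 0, 0],
    [0, 0, 0],
  ],
  yaw=[0, 0, 0, 0, 0],
)

```text
time: 27.35
position: [0.6533, -0.1197, 0.0719]
tool_rot: [1.216, 1.209, -1.221]
ft_force: [-0.7, 0.0, 0.1]
grip_width: 0.798
```

Call:
servo_tool(
  dp=[
    [0.2, 0, 0],
    [0, 0, 0],
    [0, 0, 0],
    [0, 0, 0],
    [0, 0, 0],
  ],
  yaw=[0, 0, 0, 0, 0],
  fingers=0,
)

```text
time: 27.85
position: [0.6558, -0.12, 0.0711]
tool_rot: [1.218, 1.203, -1.217]
ft_force: [-0.7, -0.5, 0.2]
grip_width: 0.429
```

Call:
servo_tool(
  dp=[
    [0, 0, 0],
    [0, 0, 0],
    [-0.2, 0, 0],
    [-0.6, 0, 0],
    [-0.8, 0, 0],
  ],
  yaw=[0, 0, 0, 0, 0],
)

```text
time: 28.35
position: [0.6547, -0.1198, 0.1106]
tool_rot: [1.217, 1.206, -1.219]
ft_force: [-0.3, -0.1, -0.4]
grip_width: 0.412
```

```bash
python3 -c "
from h import *
plan([(555,-100,125,None,5),(540,0,150,1,5),(445.5,44.1,150,3.2,5)])"
```

```text
t 28.35 from [ 654.7 -119.8  110.6] -0.7
dp [[-0.12,-0.8,-0.15],[-0.11,-0.8,-0.15],[-0.12,-0.8,-0.15],[-0.11,-0.8,-0.15],[-0.12,-0.8,-0.15]] yaw [np.float64(0.0),np.float64(0.0),np.float64(0.0),np.float64(0.0),np.float64(0.0)]
dp [[-0.2,-0.13,-0.8],[-0.2,-0.12,-0.8],[-0.2,-0.12,-0.8],[-0.2,-0.12,-0.8],[-0.2,-0.11,-0.8]] yaw [np.float64(-0.06),np.float64(-0.05),np.float64(-0.06),np.float64(-0.05),np.float64(-0.06)]
dp [[0.0,-0.75,-0.37],[0.0,-0.75,-0.37],[0.0,-0.74,-0.37],[0.0,-0.74,-0.38],[0.0,-0.74,-0.39]] yaw [np.float64(-0.07),np.float64(-0.07),np.float64(-0.07),np.float64(-0.08),np.float64(-0.07)]
```

Call:
servo_tool(
  dp=[
    [-0.4, -0.8, -0.1],
    [-0.3, -0.8, -0.15],
    [-0.2, -0.8, -0.15],
    [-0.1, -0.8, -0.15],
    [0, -0.8, -0.3],
  ],
  yaw=[0, 0, 0, 0, 0],
)

```text
time: 28.85
position: [0.5556, -0.0978, 0.137]
tool_rot: [1.218, 1.201, -1.218]
ft_force: [-0.3, 0.8, -1.1]
grip_width: 0.419
```

Call:
servo_tool(
  dp=[
    [0, -0.1, -0.8],
    [0, -0.1, -0.9],
    [0, -0.1, -0.9],
    [0, -0.1, -0.9],
    [0, -0.1, -0.9],
  ],
  yaw=[-0.06, -0.06, -0.06, -0.06, -0.06],
)

```text
time: 29.35
position: [0.5435, 0.0146, 0.1365]
tool_rot: [1.194, 1.218, -1.193]
ft_force: [0.4, 0.6, -0.9]
grip_width: 0.41
```

```bash
python3 -c "
from h import *
plan([(445.5,44.1,130,3.2,5)])"
```

```text
t 29.35 from [543.5  14.6 136.5] 1.2
dp [[0.05,-0.78,-0.25],[0.05,-0.78,-0.26],[0.05,-0.77,-0.26],[0.05,-0.77,-0.27],[0.06,-0.78,-0.28]] yaw [np.float64(-0.07),np.float64(-0.07),np.float64(-0.06),np.float64(-0.07),np.float64(-0.06)]
```

Call:
servo_tool(
  dp=[
    [0, -0.8, -0.26],
    [0, -0.8, -0.26],
    [0, -0.8, -0.26],
    [0, -0.8, -0.27],
    [0, -0.7, -0.25],
  ],
  yaw=[-0.07, -0.07, -0.07, -0.07, -0.07],
)

```text
time: 29.85
position: [0.4441, 0.0432, 0.1362]
tool_rot: [1.166, 1.236, -1.165]
ft_force: [0.9, -0.0, -1.3]
grip_width: 0.408
```

Call:
servo_tool(
  dp=[
    [0.3, 0, 0],
    [0.4, 0, 0],
    [0.4, 0, 0],
    [0, 0, 0],
    [0, 0, 0],
  ],
  yaw=[0, 0, 0, 0, 0],
)

```text
time: 30.35
position: [0.4447, 0.0419, 0.1075]
tool_rot: [1.168, 1.237, -1.168]
ft_force: [-0.6, 0.5, -0.8]
grip_width: 0.408
```

```bash
python3 -c "
from h import *
plan([(445.5,44.1,74,3.2,4)])"
```

```text
t 30.35 from [444.7  41.9 107.5] 3.2
dp [[0.34,0.01,-0.02],[0.33,0.01,-0.02],[0.34,0.01,-0.02],[0.33,0.01,-0.02],[0,0,0]] yaw [np.float64(0.0),np.float64(0.0),np.float64(0.0),np.float64(0.01),0]
```

Call:
servo_tool(
  dp=[
    [0.3, 0.03, -0.08],
    [0.4, 0, 0],
    [0.4, 0, 0],
    [0.15, 0, 0],
    [0, 0, 0],
  ],
  yaw=[0, 0, 0, 0, 0],
)

```text
time: 30.85
position: [0.4445, 0.0438, 0.0758]
tool_rot: [1.167, 1.237, -1.169]
ft_force: [0.2, 0.0, -1.0]
grip_width: 0.417
```

Call:
servo_tool(
  dp=[
    [0.03, 0, 0],
    [0.03, 0, 0],
    [0.03, 0, 0],
    [0, 0, 0],
    [0, 0, 0],
  ],
  yaw=[0, 0, 0, 0, 0],
)

```text
time: 31.35
position: [0.4454, 0.0437, 0.0747]
tool_rot: [1.168, 1.235, -1.168]
ft_force: [-0.9, 0.6, -1.0]
grip_width: 0.415
```

Call:
servo_tool(
  dp=[
    [0.04, 0, 0],
    [0.04, 0, 0],
    [0.03, 0, 0],
    [0, 0, 0],
    [0, 0, 0],
  ],
  yaw=[0, 0, 0, 0, 0],
)

```text
time: 31.85
position: [0.4452, 0.0437, 0.0717]
tool_rot: [1.167, 1.235, -1.168]
ft_force: [-0.2, 0.2, -1.4]
grip_width: 0.412
```

```bash
python3 -c "
from h import *
im,d=ctrl.get_image('side');cv2.imwrite('pics/s6.png',im[:,:,::-1]);print(ctrl.get_state()['ft_force'])"
```

```text
[-0.12663492  0.80175586 -1.39780447]
```

View pics/s6.png

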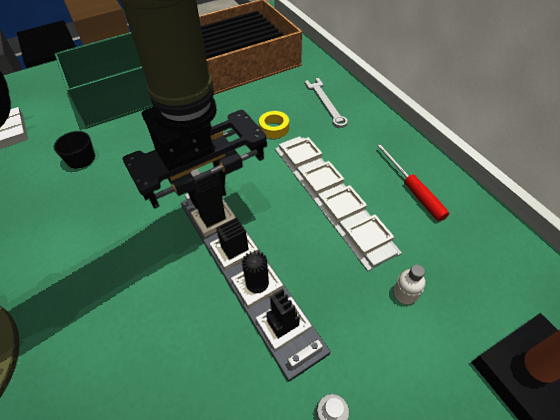

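The tall sink (210,205) is in the leftmost pocket. The other three are upright at (233,242), (256,272) and (283,315). I'll lower the last 1–2 mm until it touches.

Call:
servo_tool(
  dp=[
    [0.03, 0, 0],
    [0.03, 0, 0],
    [0.02, 0, 0],
    [0, 0, 0],
    [0, 0, 0],
  ],
  yaw=[0, 0, 0, 0, 0],
)

```text
time: 32.4
position: [0.4454, 0.0437, 0.0709]
tool_rot: [1.167, 1.235, -1.168]
ft_force: [-3.1, -0.3, 9.3]
grip_width: 0.413
```

Call:
servo_tool(
  dp=[
    [0, 0, 0],
    [0, 0, 0],
    [-0.2, 0, 0],
    [-0.7, 0, 0],
    [-1, 0, 0],
  ],
  yaw=[0, 0, 0, 0, 0],
  fingers=0.9,
)

```text
time: 32.9
position: [0.4442, 0.0439, 0.117]
tool_rot: [1.167, 1.238, -1.169]
ft_force: [0.7, -0.2, 0.3]
grip_width: 0.781
```

Call:
servo_tool(
  dp=[
    [-1, 0, 0],
    [-1, 0, 0],
    [-1, 0.5, 0],
    [-0.5, 0.8, 0],
    [0, 0.9, 0],
  ],
  yaw=[0, 0, 0, 0, 0],
)

```text
time: 33.4
position: [0.5022, 0.0466, 0.2075]
tool_rot: [1.169, 1.23, -1.166]
ft_force: [0.5, -0.4, 0.8]
grip_width: 0.898
```

Call:
servo_tool(
  dp=[
    [0, 0.9, 0],
    [0, 0.9, 0],
    [0, 0.9, 0],
    [0, 0.9, 0],
    [0, 0.9, 0],
  ],
  yaw=[0, 0, 0, 0, 0],
)

```text
time: 33.9
position: [0.6134, 0.053, 0.2046]
tool_rot: [1.168, 1.236, -1.168]
ft_force: [0.3, 0.8, 0.2]
grip_width: 0.902
```

Run:
```python
from h import *
im,d=ctrl.get_image('side');cv2.imwrite('pics/s7.png',im[:,:,::-1])
im2,d2=ctrl.get_image('top');cv2.imwrite('pics/t7.png',im2[:,:,::-1])
for n,dd in (("side",d),("top",d2)):
  P=cloud(n,dd).reshape(-1,3)*1000;P=P[~np.isnan(P[:,0])]
  for l,h,a in [('tall',106,(445.5,44.1)),('short',71,(449.7,-30.8)),('round',81,(454,-105.6)),('stepped',91,(458,-180.5))]:
    Q=P[(abs(P[:,2]-h)<5)&(abs(P[:,:2]-np.array(a))<30).all(1)]
    if len(Q)<20: print(n,l,"few",len(Q));continue
    ra=cv2.minAreaRect(Q[:,:2].astype(np.float32)); print(n,l,len(Q),np.round(ra[0],1),np.round(ra[1],1),round(ra[2],1),Q[:,2].max().round(1),np.round(np.array(ra[0])-a,1))
```

```text
side tall 380 [443.7  43.5] [36.6 32.8] 3.1 107.4 [-1.8 -0.6]
side short 388 [450.6 -31.6] [36.6 31.7] 4.2 72.7 [ 0.9 -0.8]
side round 386 [ 454.2 -105.1] [34.4 35.2] 60.7 82.5 [0.2 0.5]
side stepped 273 [ 457.5 -180.9] [20.3 30.4] 3.2 92.4 [-0.5 -0.4]
top tall few 0
top short few 0
top round few 0
top stepped few 5
```

View pics/s7.png

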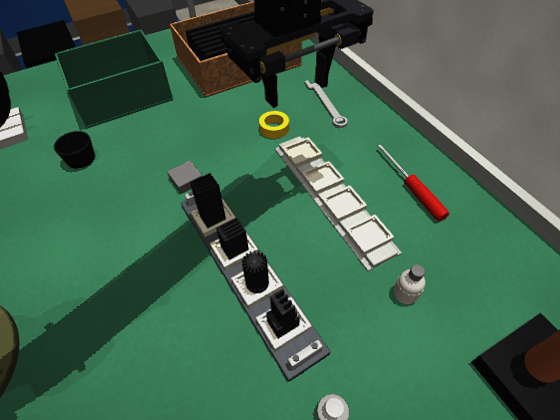

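View pics/t7.png

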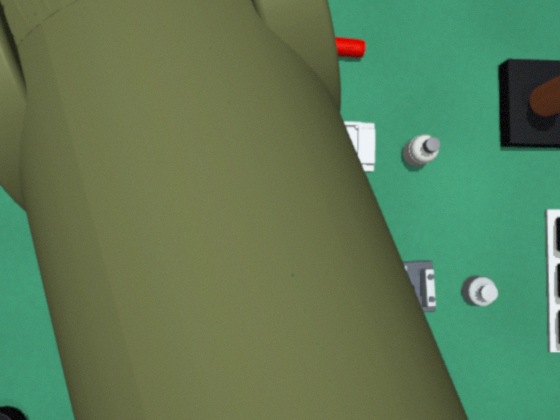

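The side view shows all four sinks upright in their pockets and the arm well clear. Their measured tops are within 2 mm of target in x and y, and at floor-standing height. The arm blocks the top view. I'll let it settle, then hand in.

Call:
servo_tool(
  dp=[
    [0, 0, 0],
    [0, 0, 0],
    [0, 0, 0],
    [0, 0, 0],
    [0, 0, 0],
  ],
  yaw=[0, 0, 0, 0, 0],
)

```text
time: 34.5
position: [0.6122, 0.053, 0.2051]
tool_rot: [1.167, 1.234, -1.168]
ft_force: [-0.7, -0.0, -0.2]
grip_width: 0.899
```

```bash
python3 -c "
from h import *
print(ctrl.get_state()['time']);print(ctrl.close_job())"
```

```text
34.5
the job is handed in; nothing more can be done
None
```

All four heat sinks now stand in the bonding rack in reverse order. They were stepped, round, short, tall from left to right, and are now tall, short, round, stepped. I handed the job in at 34.5 s.

**Last check:** in the side camera all four stand upright. Their tops are within 2 mm of the pocket centres, at the height expected for standing on the pocket floor. The gripper was open and well clear.

**What failed or could not be checked:**
- **Stepped sink:** my first grip closed too late and too high. The sink stayed upright in its carrier, so I gripped it again lower down.
- **Top camera:** the arm blocked its final view, so the last check rests on the side camera alone.

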